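Index the rotary board holder by one notch

TASK

Turn the rotary board holder on to its next notch, anticlockwise seen from above: press its spring-loaded indexing plunger in with the fingertips to free the platter, swing the platter round by one notch without running on past it, and let the plunger spring fully out again so that its pin locks in that notch. Nothing is picked up: leave the heat sink and the screw cup standing where they are on the platter, and do not disturb the things lying round about.

Things in the scene. Friction and masses are not known exactly. Their poses are not given: they have to be found in the camera images.
- fixture: fixed, bolted-down base of the rotary holder: dark plinth under a bare aluminium index plate 190 mm across, 10 mm thick (top face 44 mm above the bench), with six open notches in its rim, 60 degrees apart, 12 mm wide, 16 mm deep. Origin on the vertical turning axis at bench height, z up. At the start the plunger stands on its -x side, locked in the notch there.
- platter_center (a point): centre of the platter's top face, on the turning axis, 58 mm above the bench; axes turn with the platter. The platter is a grey disc 154 mm across above the index plate, with a logic board clamped on it (up to 70 mm above the bench) and an arm, 26 mm wide, reaching out along its -x over the rim, that carries the plunger 105 mm from the axis. Turning friction about 0.12 N m.
- turntable (a joint): turning angle of the platter in rad: 0 in the starting notch, growing anticlockwise seen from above; the next notch is at 1.047 (60 degrees). About 0.02 rad of play in a notch.
- plunger_top (a point): centre of the flat top of the plunger's mushroom head: dark steel, 34 mm across, 10 mm thick, 105 mm from the turning axis, top 94 mm above the bench when out. It goes 14 mm straight down to a stop; more than about 10 mm in, the platter is free, and a fingertip pressing on it can drag it round.
- plunger (a joint): how far the plunger is pressed in, m: 0 fully out (pin in a notch, locked), 0.014 at the stop. Spring force about 3 N at 0, 9 N at the stop. Let go between notches it stays in, its round-nosed pin riding under the plate, and springs out when it meets a notch (within about 3 mm).
- heatsink: loose copper heat sink with fins, 40 x 24 x 14 mm, standing on the platter; origin at the centre of its underside
- screw_cup: loose small open steel cup, 28 mm across, 16 mm high, standing on the platter; origin at the centre of its underside
- parts_tray: loose steel tray, 100 x 150 x 22 mm, on the bench; origin at the centre of its underside
- screwdriver: loose small screwdriver with a blue handle, 150 mm long, lying on the bench
- tweezers: loose dark tweezers, 120 mm long, lying on the bench
- multimeter: loose orange multimeter, 170 x 85 x 45 mm, lying on the bench; origin at the centre of its underside
- flux_jar: loose white jar, 44 mm across, 50 mm high; origin at the centre of its underside
- spare_fan: loose black laptop fan, 62 x 62 x 10 mm, lying on the bench; origin at the centre of its underside
Mind the look-alikes: they are no part of the job. There is more than one size of the fixture; the one meant has the size given above.

How it is judged:
By the outcome, as a careful person would: the job done as asked, in the order asked, and still so for the second after the job is handed in, with the robot touching nothing.
It also fails if it takes over 35 s, if anything falls off the work surface, if the arm or the gripper's body presses on something with over 40 N, if the wrist force passes 120 N, or if a joint passes its speed limit or range.

ROBOT

A 6-joint arm with a two-finger parallel gripper is mounted at the origin on the work surface. World frame = base frame: x ahead of the robot, y to its left, z up, the work surface at z = 0. Lengths are in mm, angles in rad, forces in N, time in s.
With the tool pointing down it reaches from about 350 to 975 mm from the base axis. Payload 7.1 kg.
Tool frame: the origin (TCP) lies at the very end of the fingers, on their centre line; the grasp point (between the pads) lies 19 mm behind it (ctrl.tcp_to_grasp is the distance from the TCP to the grasp point, in mm); z points along the fingers, x is the direction in which the jaws open and shut, and the axes are right-handed (so a half turn about z gives the same grasp; the last joint's range is limited). The gripper opens to 88 mm and grips with 3 to 60 N. Pads are 20 mm wide; open, the fingers measure 115 mm over their backs; the gripper's body (75 mm by 178 mm) begins 61 mm behind the grasp point.
Start: joints at [-1.205, 0.423, 1.63, -0, 1.089, -0.019], TCP at [234.625, -579.272, 222.675] pointing down, gripper open.
Joint ranges: [-3, 3], [-0.9, 2.11], [0.09, 2.58], [-1.31, 4.45], [0.11, 2.69], [-2.54, 2.54]. Speed limits (rad/s): [2.39, 2.39, 3.01, 3.14, 3.14, 3.14].

INTERFACE

Orientations are given as a rotation vector (axis times angle).
In Python, from workcell import get_obs, viewer, ctrl, masks_of gives the robot as it stands. The module is installed in compiled form; this text tells all that it offers.
- The arm moves only by the shell command python3 -m inch 'ROWS'. ROWS is JSON, a list of rows, each an object of numbers: "tx", "ty", "tz": the shift along the tool's x, y, z in cm; "ax", "ay", "az": the turn, a rotation vector about the tool's x, y, z in degrees; "jaw": the opening, from 0 (shut) to 1 (fully open). In form: [{"tx": .., "ty": .., "tz": .., "ax": .., "ay": .., "az": .., "jaw": ..}, ...]. A call has 1 to 12 rows; each row shifts and turns the commanded pose from where the row before left it, along the tool's axes as they then stand; what a row does not reach is not made up. A row lasts 1/8 s, in which the tool goes at most 62.5 mm and 10.7 degrees, less where a joint would pass 70% of its speed; a pose out of reach is approached as far as the arm can. A call is refused whole if a number of a shift passes 6.25 or a number of a turn 10.7, either way. A call with a gripper value outside its range is refused whole. The fingers move at their own pace and stop on an object; the grip force is fixed at half the most. Time passes only in rows, so rows that do not move let the fingers close. It gives the time, the measured TCP pose, the force and the opening at its end, in the units of the state.
- get_obs(): the state, without advancing time (a new reading comes with each control period).
- viewer.get_image(name): name is "scene" or "top" or "wrist"; returns (picture, depth): 480x640x3 uint8, red, green, blue; 480x640 float32, mm along the optical axis (not along the pixel's ray), 0 where there is no reading.
- viewer.get_calibration(name): a dict with "fx", "fy", "cx", "cy" (pixels), "rvec" (rotation vector, rad) and "tvec" (3), from world to camera coordinates, as OpenCV has them. Camera axes: x right, y down, z forward; pixel columns grow to the right and rows downward; lengths in mm; the calibration is good to about 2 mm. A picture is of the moment at which its call begins: read the wrist's pose just before it. get_calibration takes no time and is no camera call; for the wrist camera it gives the pose at the moment of the call.
- ctrl.close_job(): hands the job in, once; it reports no verdict.
Trained networks look in the newest picture that a camera, given by its name, has taken for a name from the list of things; names that differ only in an ending like _2 or _b are one class to them, and where a whole thing is asked for, a point or a joint stands for the part that bears it (a point fixed in the world has none). Each returns a list of dicts, best first, with "score" (0 to 1); they miss things now and then, are a little off and sometimes report something else, mostly with a low value. They report only what shows in the picture. A call takes as long as a camera call. They do not tell look-alikes from the thing itself.
- masks_of(camera, thing): "pixels" (480x640 bool, what is visible of it) and "location" ([column, row] in pixels, amid what is visible of it).
The state is a dict: "t": time; "qpos": joint angles; "qvel": joint speeds; "joint_torque": joint torques, N m; "ee_pos": TCP position; "orientation": TCP orientation; "ft_force": force on the tool from outside, world axes, zero at the start; "moment": the same for the moment, N m; "width": finger opening in mm.
Only numpy, scipy, OpenCV 4.12 (cv2) and the standard library are available. Lean on these libraries where they do the work, as an engineer would, in place of code of your own. Each camera call takes 0.05 s, during which the arm holds its last target. There are 200 camera calls.

## Working session

There is one attempt and no reset: what is moved stays moved. The work goes in short steps, Python scripts to look and compute and a shell command to move; the robot and the scene stay as the last step left them, time stands still between calls to the robot, and variables do not carry over. Pictures are saved under pics/ and viewed, about 8 in all and at most 12, crops included, and the job is handed in when it is done.

```bash
mkdir -p pics
cat > h.py <<'E'
import numpy as np, cv2
from workcell import get_obs, viewer, ctrl, masks_of
def cal(n):
    c=viewer.get_calibration(n); R=cv2.Rodrigues(np.array(c["rvec"],float))[0]; return c,R,np.array(c["tvec"],float).ravel()
def cloud(n,d,C=None):
    c,R,t=C or cal(n); v,u=np.mgrid[:480,:640]
    P=np.stack([(u-c["cx"])/c["fx"]*d,(v-c["cy"])/c["fy"]*d,d],-1)
    return (P-t)@R
def proj(n,p,C=None):
    c,R,t=C or cal(n); q=R@np.array(p,float)+t; return c["fx"]*q[0]/q[2]+c["cx"],c["fy"]*q[1]/q[2]+c["cy"]
def save(n,im): cv2.imwrite("pics/"+n,im[...,::-1])
E
python3 - <<'E'
from h import *
for n in ["top","scene"]:
    im,d=viewer.get_image(n); save(n+"1.png",im); P=cloud(n,d)
    for th in ["fixture","plunger_top","platter_center","heatsink","screw_cup"]:
        for m in masks_of(n,th)[:3]:
            q=P[m["pixels"]&(d>0)]
            print(n,th,round(m["score"],2),np.round(m["location"]),len(q),np.round(np.median(q,0)) if len(q) else '',np.round(np.percentile(q,[2,98],axis=0)).tolist() if len(q) else '')
print(get_obs())
E
```

```text
top fixture 0.83 [325. 252.] 5018 [552.  13.  57.] [[453.0, -71.0, 2.0], [645.0, 101.0, 93.0]]
top fixture 0.56 [424. 315.] 3209 [ 411. -224.   45.] [[337.0, -293.0, 28.0], [479.0, -162.0, 73.0]]
top plunger_top 0.74 [320. 291.] 167 [453.  17.  93.] [[437.0, 2.0, 87.0], [466.0, 33.0, 99.0]]
top plunger_top 0.42 [420. 347.] 102 [ 336. -206.   73.] [[324.0, -218.0, 45.0], [348.0, -195.0, 79.0]]
top platter_center 0.97 [426. 316.] 2203 [ 410. -225.   48.] [[335.0, -280.0, 40.0], [466.0, -176.0, 74.0]]
top platter_center 0.8 [325. 253.] 3417 [551.  12.  60.] [[448.0, -54.0, 51.0], [626.0, 83.0, 94.0]]
top heatsink 0.66 [305. 253.] 185 [544.  53.  66.] [[525.0, 40.0, 56.0], [564.0, 65.0, 77.0]]
top screw_cup 0.56 [307. 231.] 100 [599.  46.  64.] [[586.0, 34.0, 57.0], [609.0, 57.0, 77.0]]
scene fixture 0.83 [338. 257.] 3325 [570.  33.  54.] [[448.0, -51.0, 2.0], [645.0, 109.0, 90.0]]
scene fixture 0.72 [332. 201.] 1516 [ 422. -204.   41.] [[333.0, -280.0, -1.0], [481.0, -155.0, 68.0]]
scene fixture 0.38 [372. 225.] 120 [455.  22.  90.] [[431.0, -2.0, 12.0], [468.0, 36.0, 93.0]]
scene plung
[... 481 characters left out ...]
65.0, 71.0, 72.0]]
{'t': 0.6, 'qpos': array([-1.20501632e+00,  4.23084707e-01,  1.62987210e+00,  2.80575390e-05,
        1.08860251e+00, -1.90289723e-02]), 'qvel': array([-1.97971347e-04, -3.97759678e-04,  8.65565205e-05,  4.78117352e-04,
        4.56944300e-05, -4.74161586e-04]), 'joint_torque': array([-4.08531232e-04, -5.44296670e+01, -2.73932844e+01,  6.44340226e-02,
        1.70637632e-02,  3.73696551e-06]), 'ee_pos': array([ 234.62848599, -579.28937321,  222.69560031]), 'orientation': array([-2.60522051e+00,  1.75568305e+00, -6.52855040e-05]), 'ft_force': array([-0.6374404 ,  0.10214434,  0.56198922]), 'moment': array([ 0.04988052, -0.01990508, -0.00847706]), 'width': 87.72035484318053}
```

View pics/top1.png

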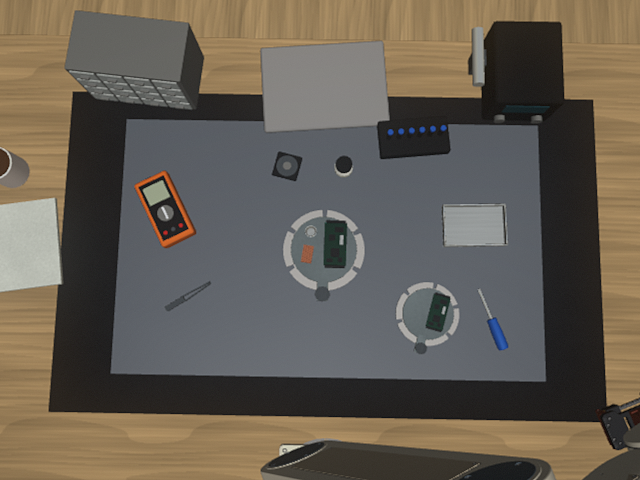

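View pics/scene1.png

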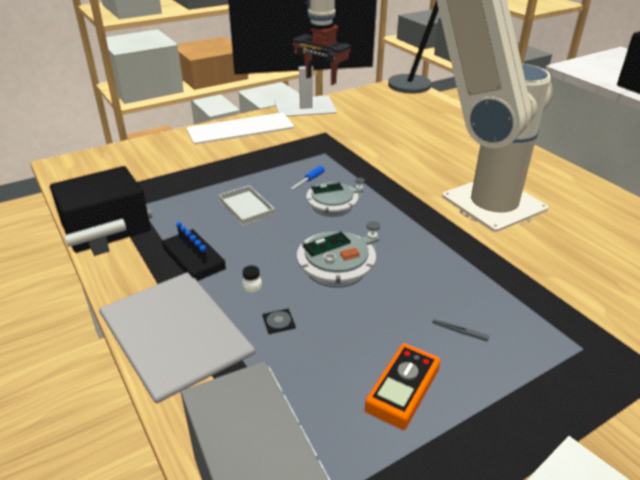

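The big fixture, near (555, 14), is the right one, at top pixel (325, 252). Its plunger head is at (320, 291), about (453, 18, 93) in the world, which is 103 mm from the axis. The small look-alike is at (425, 315). I'm moving above the plunger.

```bash
python3 -m inch '[{"tx":-4.3,"ty":-3.9,"jaw":0},{"tx":-4.3,"ty":-3.9,"jaw":0},{"tx":-4.3,"ty":-3.9,"jaw":0},{"tx":-4.3,"ty":-3.9,"jaw":0},{"tx":-4.3,"ty":-3.9,"jaw":0},{"tx":-4.3,"ty":-3.9,"jaw":0},{"tx":-4.3,"ty":-3.9,"jaw":0},{"tx":-4.3,"ty":-3.9,"jaw":0},{"tx":-4.3,"ty":-3.9,"jaw":0},{"tx":-4.3,"ty":-3.9,"jaw":0},{"tx":-4.0,"ty":-3.6,"jaw":0}]'
python3 -m inch '[{"az":-10,"jaw":0},{"az":-10,"jaw":0},{"az":-10,"jaw":0},{"az":-10,"jaw":0},{"az":-10,"jaw":0},{"az":-10,"jaw":0},{"az":-10,"jaw":0},{"jaw":0}]'
python3 - <<'E'
from h import *
o=get_obs(); print(o["t"],o["ee_pos"],o["qpos"],o["ft_force"],o["width"]); print(np.round(cv2.Rodrigues(o["orientation"])[0],3))
C=cal("wrist"); im,d=viewer.get_image("wrist"); save("w1.png",im); P=cloud("wrist",d,C)
for th in ["fixture","plunger_top","platter_center"]:
    for m in masks_of("wrist",th)[:2]:
        q=P[m["pixels"]&(d>0)]
        print(th,round(m["score"],2),np.round(m["location"]),len(q),np.round(np.median(q,0),1),np.round(np.percentile(q,[2,98],axis=0)).tolist())
        if th=="plunger_top":
            s=q[abs(q[:,2]-94)<4]; print(len(s),s.mean(0),np.ptp(s,0),cv2.minEnclosingCircle(s[:,:2].astype(np.float32)))
# index plate rim: circle fit on points with z~44 around expected centre
r=P[(d>0)&(abs(P[...,2]-44)<4)]; c=np.array([555,14.])
for k in range(10):
    rr=np.hypot(*(r[:,:2]-c).T); s=r[(rr>80)&(rr<100)]
print("plate pts",len(s), s[:,:2].min(0),s[:,:2].max(0)); np.save("plate.npy",r)
E
```

```text
0.6 [ 234.62848599 -579.28937321  222.69560031] [-1.20501632e+00  4.23084707e-01  1.62987210e+00  2.80575390e-05
  1.08860251e+00 -1.90289723e-02] [-0.6374404   0.10214434  0.56198922] 87.72035484318053
[[ 0.375 -0.927  0.   ]
 [-0.927 -0.375 -0.   ]
 [ 0.    -0.    -1.   ]]$[0]: bad value
$[0]: bad value
Traceback (most recent call last):
ValueError: zero-size array to reduction operation minimum which has no identity
```

View pics/w1.png

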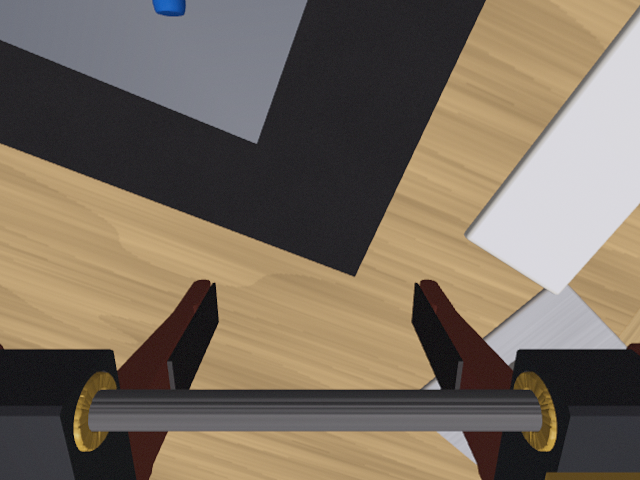

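```bash
python3 -m inch '[{"tx":-4.3,"ty":-3.9,"tz":0,"ax":0,"ay":0,"az":0,"jaw":0},{"tx":-4.3,"ty":-3.9,"tz":0,"ax":0,"ay":0,"az":0,"jaw":0},{"tx":-4.3,"ty":-3.9,"tz":0,"ax":0,"ay":0,"az":0,"jaw":0},{"tx":-4.3,"ty":-3.9,"tz":0,"ax":0,"ay":0,"az":0,"jaw":0},{"tx":-4.3,"ty":-3.9,"tz":0,"ax":0,"ay":0,"az":0,"jaw":0},{"tx":-4.3,"ty":-3.9,"tz":0,"ax":0,"ay":0,"az":0,"jaw":0},{"tx":-4.3,"ty":-3.9,"tz":0,"ax":0,"ay":0,"az":0,"jaw":0},{"tx":-4.3,"ty":-3.9,"tz":0,"ax":0,"ay":0,"az":0,"jaw":0},{"tx":-4.3,"ty":-3.9,"tz":0,"ax":0,"ay":0,"az":0,"jaw":0},{"tx":-4.3,"ty":-3.9,"tz":0,"ax":0,"ay":0,"az":0,"jaw":0},{"tx":-4.1,"ty":-3.6,"tz":0,"ax":0,"ay":0,"az":0,"jaw":0},{"tx":0,"ty":0,"tz":0,"ax":0,"ay":0,"az":0,"jaw":0}]'
cat > look.py <<'E'
import sys
from h import *
from scipy.optimize import least_squares
o=get_obs(); print(o["t"],o["ee_pos"],o["qpos"],o["ft_force"],o["width"]); print(np.round(cv2.Rodrigues(o["orientation"])[0],3))
C=cal("wrist"); im,d=viewer.get_image("wrist"); save(sys.argv[1],im); P=cloud("wrist",d,C)
for th in ["fixture","plunger_top","platter_center"]:
    for m in masks_of("wrist",th)[:2]:
        q=P[m["pixels"]&(d>0)]
        if len(q)<5: continue
        print(th,round(m["score"],2),np.round(m["location"]),len(q),np.round(np.median(q,0),1),np.round(np.percentile(q,[2,98],axis=0)).tolist())
        if th=="plunger_top":
            z=np.percentile(q[:,2],90); s=q[abs(q[:,2]-z)<4]; print(" top",len(s),s.mean(0),cv2.minEnclosingCircle(s[:,:2].astype(np.float32)))
# platter disc edge (z~58) and plate: fit centre with known radius on outermost points per direction
for z0,R0 in((58,77),(44,95)):
    c=np.array([555,14.])
    r=P[(d>0)&(abs(P[...,2]-z0)<3)][:,:2]
    for k in range(4):
        v=r-c; a=np.degrees(np.arctan2(*v.T[::-1]))//4; rr=np.hypot(*v.T); e=[]
        for b in np.unique(a):
            t=rr[(a==b)&(rr<R0+6)]
            if len(t) and t.max()>R0-6: e.append(r[(a==b)&(rr<R0+6)][t.argmax()])
        e=np.array(e)
        if len(e)<6: break
        c=least_squares(lambda p:np.hypot(*(e-p).T)-R0,c,loss="soft_l1").x
    print("circle",R0,len(e),c)
E
python3 look.py w2.png
```

```text
t: 2.3
ee_pos: [453.7, 20.2, 222.9]
orientation: [-2.609, 1.748, -0.001]
ft_force: [-0.1, -0.6, 0.2]
width: 0.5
2.3 [453.72914261  20.16745377 222.92618502] [1.79391425e-02 1.68749008e-01 1.99414548e+00 4.87389566e-04
 9.77592211e-01 1.19848251e+00] [-0.09824639 -0.58925502  0.17955774] 0.5489661714608002
[[ 0.38  -0.925  0.001]
 [-0.925 -0.38   0.   ]
 [ 0.    -0.001 -1.   ]]
fixture 0.86 [373. 104.] 39553 [551.5  10.8  58.8] [[453.0, -71.0, 44.0], [628.0, 102.0, 94.0]]
fixture 0.61 [528. 331.] 15428 [ 421.  -215.1   46.8] [[349.0, -284.0, 28.0], [480.0, -159.0, 55.0]]
plunger_top 0.81 [321. 224.] 1471 [452.2  17.5  94.5] [[437.0, 3.0, 92.0], [467.0, 32.0, 96.0]]
 top 1449 [452.27140586  17.35394339  94.54260025] ((451.8291320800781, 17.11823081970215), 16.912458419799805)
platter_center 0.77 [532. 336.] 11025 [ 415.3 -222.7   47.3] [[347.0, -280.0, 42.0], [467.0, -172.0, 55.0]]
platter_center 0.62 [376. 102.] 30920 [554.3  11.2  59.3] [[450.0, -53.0, 57.0], [620.0, 84.0, 95.0]]
circle 77 75 [556.19625299  15.09816402]
circle 95 64 [556.41319055  14.85582062]
```

View pics/w2.png

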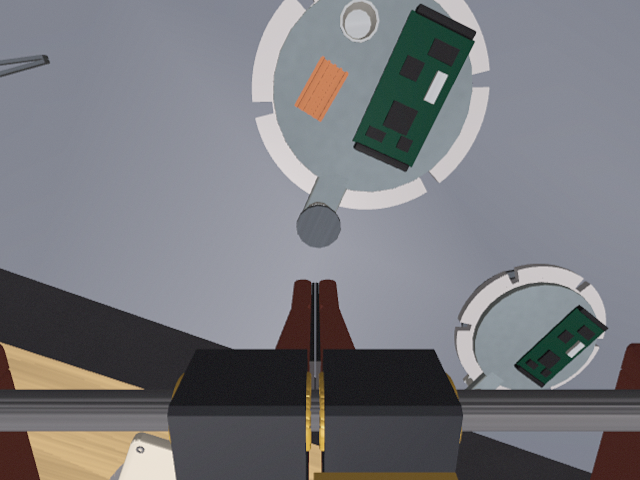

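The wrist picture shows the plunger head at (319, 225), or (452, 17, 94.5) in the world. The circle fits put the axis at (556.3, 15), so the radius is 104.3 mm, as it should be. I'm descending to just above the head.

```bash
python3 -m inch '[{"tx":0.2,"ty":0.27,"tz":4,"ax":0,"ay":0,"az":0,"jaw":0},{"tx":0,"ty":0,"tz":4,"ax":0,"ay":0,"az":0,"jaw":0},{"tx":0,"ty":0,"tz":3,"ax":0,"ay":0,"az":0,"jaw":0},{"tx":0,"ty":0,"tz":1,"ax":0,"ay":0,"az":0,"jaw":0},{"tx":0,"ty":0,"tz":0,"ax":0,"ay":0,"az":0,"jaw":0},{"tx":0,"ty":0,"tz":0,"ax":0,"ay":0,"az":0,"jaw":0}]'
python3 -m inch '[{"tx":0,"ty":0,"tz":0.8,"ax":0,"ay":0,"az":0,"jaw":0},{"tx":0,"ty":0,"tz":0.5,"ax":0,"ay":0,"az":0,"jaw":0},{"tx":0,"ty":0,"tz":0.3,"ax":0,"ay":0,"az":0,"jaw":0},{"tx":0,"ty":0,"tz":0,"ax":0,"ay":0,"az":0,"jaw":0}]'
```

```text
t: 3.25
ee_pos: [451.7, 14.0, 103.7]
orientation: [-2.604, 1.756, -0.002]
ft_force: [0.7, -1.0, -0.2]
width: 0.4
t: 3.75
ee_pos: [451.8, 14.3, 86.9]
orientation: [-2.605, 1.755, -0.002]
ft_force: [1.4, -0.7, 5.3]
width: 0.8
```

```bash
python3 -m inch '[{"tx":0,"ty":0,"tz":0.4,"ax":0,"ay":0,"az":0,"jaw":0},{"tx":0,"ty":0,"tz":0.2,"ax":0,"ay":0,"az":0,"jaw":0},{"tx":0,"ty":0,"tz":0,"ax":0,"ay":0,"az":0,"jaw":0}]'
```

```text
t: 4.12
ee_pos: [451.8, 14.3, 81.1]
orientation: [-2.605, 1.755, -0.002]
ft_force: [0.7, -0.7, 7.7]
width: 0.3
```

```bash
python3 -m inch '[{"tx":0,"ty":0,"tz":0.1,"ax":0,"ay":0,"az":0,"jaw":0},{"tx":0.43,"ty":0.16,"tz":0,"ax":0,"ay":0,"az":-2.5,"jaw":0},{"tx":0.43,"ty":0.16,"tz":0,"ax":0,"ay":0,"az":-2.5,"jaw":0},{"tx":0.43,"ty":0.16,"tz":0,"ax":0,"ay":0,"az":-2.5,"jaw":0},{"tx":0.43,"ty":0.16,"tz":0,"ax":0,"ay":0,"az":-2.5,"jaw":0},{"tx":0.43,"ty":0.16,"tz":0,"ax":0,"ay":0,"az":-2.5,"jaw":0},{"tx":0.43,"ty":0.16,"tz":0,"ax":0,"ay":0,"az":-2.5,"jaw":0},{"tx":0,"ty":0,"tz":0,"ax":0,"ay":0,"az":0,"jaw":0}]'
cat > st.py <<'E'
from h import *
o=get_obs(); v=o["ee_pos"][:2]-[556.3,15]; R=cv2.Rodrigues(o["orientation"])[0]
print("tool r %.1f ang %.2f"%(np.hypot(*v),np.degrees(np.arctan2(v[1],v[0]))%360),"z",o["ee_pos"][2],"yaw",np.degrees(np.arctan2(R[1,0],R[0,0])),o["ft_force"])
C=cal("wrist");im,d=viewer.get_image("wrist");P=cloud("wrist",d,C)
for cam in("wrist",):
    for m in masks_of(cam,"plunger_top")[:2]:
        q=P[m["pixels"]&(d>0)]; 
        if len(q)<5: continue
        z=np.percentile(q[:,2],90);s=q[abs(q[:,2]-z)<4];(c,rad)=cv2.minEnclosingCircle(s[:,:2].astype(np.float32))
        w=np.array(c)-[556.3,15];print(cam,round(m["score"],2),len(s),"z %.1f"%np.median(s[:,2]),"rad %.1f"%rad,"r %.1f ang %.2f"%(np.hypot(*w),np.degrees(np.arctan2(w[1],w[0]))%360))
import sys
if len(sys.argv)>1: save(sys.argv[1],im)
E
python3 st.py w3.png
```

```text
t: 5.12
ee_pos: [455.4, -13.0, 80.2]
orientation: [-2.812, 1.4, -0.002]
ft_force: [-0.1, -1.8, 9.0]
width: 0.5
tool r 104.7 ang 195.54 z 80.19095280587717 yaw -52.92809966472631 [-0.13283283 -1.77628196  9.00295342]
wrist 0.66 1576 z 80.4 rad 16.9 r 104.2 ang 193.97
```

View pics/w3.png

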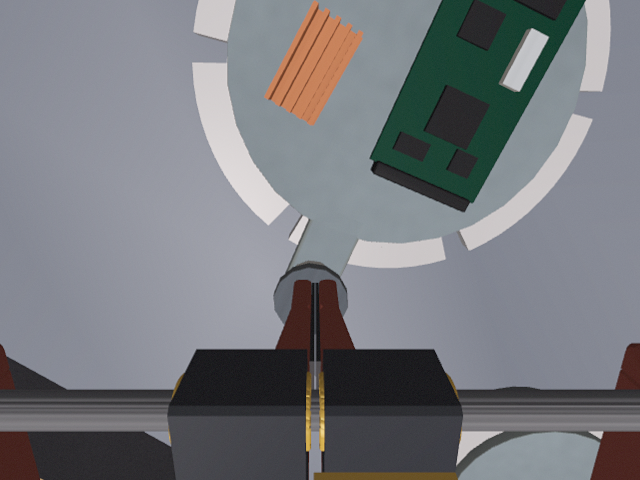

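The head at (311, 295) follows the fingertips without slipping. It has turned 15° and 45° remain.

```bash
python3 -m inch '[{"tx":0.43,"ty":0.16,"tz":0,"ax":0,"ay":0,"az":-2.5,"jaw":0},{"tx":0.43,"ty":0.16,"tz":0,"ax":0,"ay":0,"az":-2.5,"jaw":0},{"tx":0.43,"ty":0.16,"tz":0,"ax":0,"ay":0,"az":-2.5,"jaw":0},{"tx":0.43,"ty":0.16,"tz":0,"ax":0,"ay":0,"az":-2.5,"jaw":0},{"tx":0.43,"ty":0.16,"tz":0,"ax":0,"ay":0,"az":-2.5,"jaw":0},{"tx":0.43,"ty":0.16,"tz":0,"ax":0,"ay":0,"az":-2.5,"jaw":0},{"tx":0.43,"ty":0.16,"tz":0,"ax":0,"ay":0,"az":-2.5,"jaw":0},{"tx":0.43,"ty":0.16,"tz":0,"ax":0,"ay":0,"az":-2.5,"jaw":0},{"tx":0.43,"ty":0.16,"tz":0,"ax":0,"ay":0,"az":-2.5,"jaw":0},{"tx":0.43,"ty":0.16,"tz":0,"ax":0,"ay":0,"az":-2.5,"jaw":0},{"tx":0.43,"ty":0.16,"tz":0,"ax":0,"ay":0,"az":-2.5,"jaw":0},{"tx":0,"ty":0,"tz":0,"ax":0,"ay":0,"az":0,"jaw":0}]'
python3 st.py
```

```text
t: 6.72
ee_pos: [479.7, -56.7, 80.2]
orientation: [-3.065, 0.691, -0.002]
ft_force: [1.2, -0.4, 8.4]
width: 0.6
tool r 104.9 ang 223.13 z 80.17973285867166 yaw -25.418408968082897 [ 1.16715882 -0.38976821  8.35569218]
wrist 0.93 1667 z 80.5 rad 16.9 r 104.1 ang 221.67
```

```bash
python3 -m inch '[{"tx":0.43,"ty":0.16,"tz":0,"ax":0,"ay":0,"az":-2.5,"jaw":0},{"tx":0.43,"ty":0.16,"tz":0,"ax":0,"ay":0,"az":-2.5,"jaw":0},{"tx":0.43,"ty":0.16,"tz":0,"ax":0,"ay":0,"az":-2.5,"jaw":0},{"tx":0.43,"ty":0.16,"tz":0,"ax":0,"ay":0,"az":-2.5,"jaw":0},{"tx":0.34,"ty":0.13,"tz":0,"ax":0,"ay":0,"az":-2,"jaw":0},{"tx":0.34,"ty":0.13,"tz":0,"ax":0,"ay":0,"az":-2,"jaw":0},{"tx":0.26,"ty":0.1,"tz":0,"ax":0,"ay":0,"az":-1.5,"jaw":0},{"tx":0.17,"ty":0.06,"tz":0,"ax":0,"ay":0,"az":-1,"jaw":0},{"tx":0,"ty":0,"tz":0,"ax":0,"ay":0,"az":0,"jaw":0},{"tx":0,"ty":0,"tz":0,"ax":0,"ay":0,"az":0,"jaw":0}]'
python3 st.py
```

```text
t: 8.07
ee_pos: [502.8, -75.4, 80.2]
orientation: [3.132, -0.245, 0.001]
ft_force: [-0.1, -0.4, 9.6]
width: 0.7
tool r 105.0 ang 239.41 z 80.18522426138763 yaw -8.940813734138665 [-0.1273007  -0.43266248  9.55173944]
wrist 0.78 74 z 32.3 rad 11.6 r 302.3 ang 224.59
wrist 0.7 1620 z 80.5 rad 16.9 r 104.5 ang 238.29
```

The plunger is at 238.3°, and the target is 238.8°. I'm lifting straight up.

```bash
python3 -m inch '[{"tx":0,"ty":0,"tz":-0.4,"ax":0,"ay":0,"az":0,"jaw":0},{"tx":0,"ty":0,"tz":-0.6,"ax":0,"ay":0,"az":0,"jaw":0},{"tx":0,"ty":0,"tz":-1,"ax":0,"ay":0,"az":0,"jaw":0},{"tx":0,"ty":0,"tz":-3,"ax":0,"ay":0,"az":0,"jaw":0},{"tx":0,"ty":0,"tz":-4,"ax":0,"ay":0,"az":0,"jaw":0},{"tx":0,"ty":0,"tz":-5,"ax":0,"ay":0,"az":0,"jaw":0},{"tx":0,"ty":0,"tz":0,"ax":0,"ay":0,"az":0,"jaw":0},{"tx":0,"ty":0,"tz":0,"ax":0,"ay":0,"az":0,"jaw":0}]'
python3 st.py w4.png
```

```text
t: 9.18
ee_pos: [501.7, -75.2, 219.2]
orientation: [-3.132, 0.245, 0.002]
ft_force: [0.3, -0.3, -0.6]
width: 0.6
tool r 105.5 ang 238.83 z 219.22977564165362 yaw -8.948738218460262 [ 0.34540623 -0.32751571 -0.60751155]
wrist 0.74 1528 z 94.6 rad 16.9 r 104.7 ang 238.75
wrist 0.55 521 z 74.5 rad 13.8 r 313.2 ang 224.87
```

View pics/w4.png

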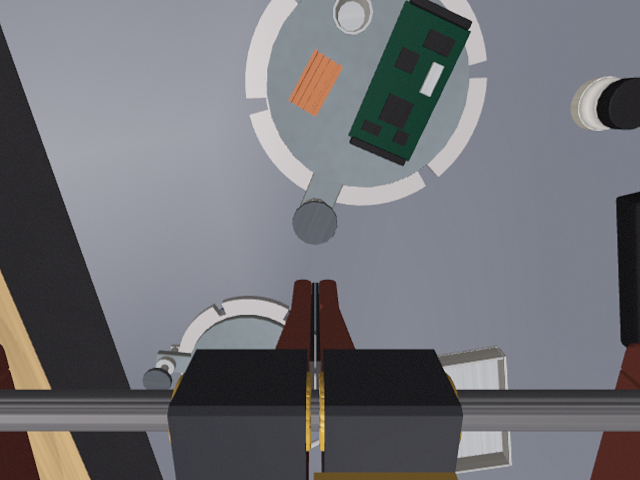

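The plunger head, at (314, 222), is back at 94.6 mm, so it is fully out. It sits at 238.75°, which is 60° on from the start. The heat sink and the cup still stand in place, and the arm is clear, so I'm handing in.

```bash
python3 -c "
from workcell import ctrl; print(ctrl.close_job())"
```

```text
the job is handed in; nothing more can be done
None
```

The rotary holder is on its next notch, 60° anticlockwise, with the plunger sprung fully out, and the job is handed in. I pressed the plunger about 14 mm in with the shut fingertips at roughly 9 N, swung the platter round along its arc, then lifted straight off.

- **Plunger:** the last wrist-camera check put its head at 94.6 mm high (94.5 mm at the start). It had turned from 178.8° to 238.75°, or 59.95°.
- **Loose parts:** the heat sink and the screw cup were still standing in the same places on the platter. The fingertips touched nothing but the plunger head.
- **Arm:** it was clear of everything, about 140 mm above the plunger's pressed height, and no contact force showed. The clock read about 9.2 s.
- **Refused moves:** my first two move commands were refused because the rows lacked some fields, so they moved nothing. No check failed or disagreed.

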